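# Set the specimen jaw with the knurled thumbwheel

### The job

Set the opening of the blue-grey specimen fixture: with a fingertip on top of its knurled wheel, gently roll the wheel until the sliding jaw has closed up to where its pointer stands on the gauge mark, the tip within the width of the raised line. Move the jaw only by the wheel: do not touch the jaw, do not pinch the wheel, and leave the mortar prism, brass weight and brush where they are. Finish with the hand clear of everything.

Things in the scene. Friction and masses are not known exactly. Their poses are not given: they have to be found in the camera images.
- fixture: Fixed bench fixture: blue-grey slab 180 (x) by 380 (y) by 30 mm on the table, x roughly away from the robot; origin at the centre of its underside. On it, along y: a blue wheel housing 100 x 60 mm centred at y = +110 mm, top 85 mm above the table; the jaw mid-way; a fixed anvil at y = -165 mm, 90 mm high; on the far side, at x = 70 mm, an aluminium gauge rail 72 mm high.
- wheel_top (a point): Topmost point of the knurled steel wheel when not pressed, mid-width: on the fixture at x = 0, y = +110 mm, 98 mm above the table. The wheel is 72 mm in diameter, 26 mm wide, its axle along the fixture's y; only its top 13 mm stands out of the housing. This point stays put when the wheel turns or gives.
- carriage: Sprung carriage (dark plate 110 x 262 mm, rods, screw) over the slab that carries wheel and jaw; origin mid-axle of the wheel, 36 mm below the wheel's top. Pressed on the wheel it gives straight down: from about 2 N, 0.8 N per mm, to a stop at 8 mm, and springs back. Pressed 3 to 5 mm, the wheel rolls without slip. Over 25 N on it counts as pinching or forcing.
- wheel (a joint): Wheel angle, rad. It grows when the wheel's top is rolled towards the fixture's +x (away from the robot), which closes the jaw by 10 mm per rad (2.8 mm per 10 mm rolled at the rim); rolled back, the jaw opens. It turns easily (under 2 N at the rim) and stays where it is left. Range -0.6 to 6.
- jaw: Steel jaw, a block 100 (x) by 22 mm (y), top 87 mm above the table, 90 mm with the flat dark steel pointer that lies on it and sticks out to +x. It slides along the fixture's y, closing towards the anvil (-y), driven by the wheel only. Origin at the centre of its underside, 46 mm above the table.
- pointer_tip (a point): Far (+x) end of the jaw's pointer, mid-width, on its upper face 90 mm above the table; the pointer is 3 mm wide (y) there.
- gauge_mark (a point): Near (-x) end of the gauge mark, mid-width, on its upper face 90 mm above the table: a raised dark line 5 mm wide (y), 16 mm long (x), on a small aluminium block clamped on the gauge rail; axes as the fixture's. The pointer starts 9 to 50 mm to the +y side of it; when set, both have the same place along y within 2.5 mm.
- prism: Bystander: loose grey mortar prism 160 x 40 x 40 mm lying on the table past the fixture's -y end; origin at the centre of its underside.
- weight: Bystander: loose brass weight with a knob, 38 mm in diameter, 56 mm high, standing on the table past the fixture's +y end (the wheel end); origin at the centre of its underside.
- brush: Bystander: loose hand brush, lying on the table beyond the fixture's far side; origin at the brush's middle.

How it is judged:
By the outcome, as a careful person would: the job done as asked, in the order asked, and still so for the second after the job is handed in, with the robot touching nothing.
It also fails if it takes over 58 s, if anything falls off the work surface, if the arm or the gripper's body presses on something with over 40 N, if the wrist force passes 120 N, or if a joint passes its speed limit or range.

### The arm

A 7-joint arm with a two-finger parallel gripper is mounted at the origin on the work surface. World frame = base frame: x ahead of the robot, y to its left, z up, the work surface at z = 0. Lengths are in mm, angles in rad, forces in N, time in s.
With the tool pointing down it reaches from about 400 to 875 mm from the base axis. Payload 4.4 kg.
Tool frame: the origin (TCP) lies at the very end of the fingers, on their centre line; the grasp point (between the pads) lies 19 mm behind it; z points along the fingers, y is the line along which they close (so a half turn about z gives the same grasp; the last joint's range is limited). The gripper opens to 85 mm and grips with 20 to 120 N. Pads are 22 mm wide; open, the fingers measure 114 mm over their backs; the gripper's body (76 mm by 85 mm) begins 54 mm behind the grasp point. The pads swing forward as they close: fully open they stand 13 mm farther back than shut.
Start: joints at [1.213, 0.628, 0.038, 1.517, -0.027, 0.996, -0.02], TCP at [187.017, -622.529, 231.313] pointing down, gripper open.
Joint ranges: [-3.06, 3.06], [-0.37, 2.12], [-1.25, 1.32], [0.18, 2.47], [-1.1, 4.24], [0.23, 1.98], [-2.94, 2.94]. Speed limits (rad/s): [2.57, 2.57, 3.14, 3.14, 3.14, 3.14, 3.14].

### API

Orientations are given as [roll, pitch, yaw] about the fixed x, y, z axes, in that order (R = Rz(yaw) Ry(pitch) Rx(roll)).
In Python, from cell import ctrl gives the robot as it stands.
- The arm moves only by the tool jog_arm, never from a script. Its argument "plan" is a list of rows, each an object of numbers: "tx", "ty", "tz": the shift along the tool's x, y, z as a fraction of full scale; "wx", "wy", "wz": the turn, a rotation vector about the tool's x, y, z as a fraction of full scale; "claw": the closure, from 0 (fully open) to 1 (shut). In form: [{"tx": .., "ty": .., "tz": .., "wx": .., "wy": .., "wz": .., "claw": ..}, ...]. A call has 1 to 12 rows; each row is the pose to reach, as a shift and turn from the pose commanded when the call began, along the tool's axes at that moment; what a row does not reach only later rows make up. Full scale, the value 1, is 300 mm for a shift and 90 degrees for a turn. A row lasts 1/10 s, in which the tool goes at most 50 mm and 8.59 degrees, less where a joint would pass 70% of its speed; a pose out of reach is approached as far as the arm can. A call with a number of a shift or a turn outside -1 to 1 is refused whole. A call with a gripper value outside its range is refused whole. The fingers move at their own pace and stop on an object; the grip force is fixed at half the most. Time passes only in rows, so rows that repeat a pose let the fingers close. It gives the time, the measured TCP pose, the force, the opening and the grip force at its end, in the units of the state.
- ctrl.read_state(): the state, without advancing time (a new reading comes with each control period).
- ctrl.get_image(name): name is "scene" or "top"; returns a dict with "img" (400x640x3 uint8, red, green, blue), "depth" (400x640 float32, mm along the optical axis (not along the pixel's ray), 0 where there is no reading), "fx", "fy", "cx", "cy" (pixels), "position" and "orientation" of the camera in the world. Camera axes: x right, y down, z forward; pixel columns grow to the right and rows downward; lengths in mm; the calibration is good to about 2 mm. A picture is of the moment at which its call begins.
- ctrl.finish_job(): hands the job in; it is judged then, once.
Trained networks look in a picture, given as the dict that the camera call returned (one of the last four; its "shot" number tells which), for a name from the list of things; names that differ only in an ending like _2 or _b are one class to them, and where a whole thing is asked for, a point or a joint stands for the part that bears it (a point fixed in the world has none). Each returns a list of dicts, best first, with "score" (0 to 1); they miss things now and then, are a little off and sometimes report something else, mostly with a low value. They report only what shows in the picture. A call takes as long as a camera call.
- ctrl.trace(picture, thing): "pixels" (400x640 bool, what is visible of it) and "extent" ([centre column, centre row, width, height] in pixels, round what is visible of it).
The state is a dict: "clock": time; "qpos": joint angles; "qd": joint speeds; "tau": joint torques, N m; "eef_pos": TCP position; "tool_rot": TCP orientation; "force": force on the tool from outside, world axes, zero at the start; "torque": the same for the moment, N m; "width": finger opening in mm; "gripper_force": force on a finger pad.
Only numpy, scipy, OpenCV 4.12 (cv2) and the standard library are available. Lean on these libraries where they do the work, as an engineer would, in place of code of your own. Each camera call takes 0.05 s, during which the arm holds its last target. There are 200 camera calls.

## Working session

There is one attempt and no reset: what is moved stays moved. The work goes in short steps, Python scripts to look and compute and a tool call to move; the robot and the scene stay as the last step left them, time stands still between calls to the robot, and variables do not carry over. Pictures are saved under pics/ and viewed, at most 10 in all, crops included, and the job is handed in when it is done.

Besides the shell and the picture viewer there is one more tool, called as name([rows], argument=value, ...), one row to a line, values as JSON. jog_arm: Moves the arm, as the interface text tells. Shift numbers are shares of 300 mm and turn numbers shares of 90 degrees, none past 1 either way. Its arguments: {"type":"object","properties":{"plan":{"type":"array"}},"required":["plan"]}

```bash
mkdir -p pics
cat > h.py <<'E'
import numpy as np, cv2
from scipy.spatial.transform import Rotation as R
from cell import ctrl
def rot(o):
    o=np.array(o,float)
    if o.shape==(3,3): return o
    return R.from_euler('xyz',o).as_matrix() if o.size==3 else R.from_quat(o).as_matrix()
def cloud(p):
    d=p['depth']; v,u=np.mgrid[:400,:640]
    c=np.stack([(u-p['cx'])/p['fx']*d,(v-p['cy'])/p['fy']*d,d],-1)
    return c@rot(p['orientation']).T+np.array(p['position'])
def atz(p,u,v,z):
    r=rot(p['orientation'])@np.array([(u-p['cx'])/p['fx'],(v-p['cy'])/p['fy'],1]); o=np.array(p['position'])
    return o+r*(z-o[2])/r[2]
def proj(p,X):
    c=rot(p['orientation']).T@(np.array(X,float)-np.array(p['position']))
    return np.array([p['fx']*c[0]/c[2]+p['cx'],p['fy']*c[1]/c[2]+p['cy']])
def save(p,n,box=None,s=1):
    i=p['img'][...,::-1]
    if box: a,b,c,d=box; i=i[b:d,a:c]
    cv2.imwrite('pics/'+n,cv2.resize(i,None,fx=s,fy=s,interpolation=cv2.INTER_CUBIC))
E
python3 - <<'E'
from h import *
s=ctrl.read_state(); print({k:np.round(s[k],3) for k in('clock','eef_pos','tool_rot','force','width')})
for n in('top','scene'):
    p=ctrl.get_image(n); save(p,n+'0.png'); print(n,p['position'],p['orientation'],p['fx'])
    C=cloud(p)
    for t in('fixture','wheel','carriage','jaw','pointer_tip','gauge_mark','prism','weight','brush'):
        for r in ctrl.trace(p,t)[:1]:
            m=r['pixels']; q=C[m&(p['depth']>0)]
            print(t,round(r['score'],2),np.round(r['extent']),np.round(np.median(q,0)) if len(q) else None)
E
```

```text
{'clock': np.float64(0.0), 'eef_pos': array([ 186.816, -621.936,  230.392]), 'tool_rot': array([-3.14 ,  0.   ,  0.292]), 'force': array([ 0.292, -0.134, -0.149]), 'width': np.float64(85.236)}
top [ 518.11460743   -7.86718055 1218.89286901] [-3.06274529 -0.01250578 -1.55636062] 481.312573135077
fixture 0.63 [358. 227. 164. 126.] [ 560. -114.   48.]
wheel 0.68 [319. 206.  18.  27.] [604. -15.  94.]
carriage 0.88 [364. 229. 107.  76.] [ 554. -134.   60.]
jaw 0.76 [351. 220.  26.  38.] [571. -98.  87.]
pointer_tip 0.64 [352. 222.  24.  42.] [571. -96.  87.]
gauge_mark 0.49 [317. 207.  19.  20.] [604. -16.  95.]
prism 0.79 [458. 265.  25.  70.] [ 469. -362.   40.]
weight 0.75 [263. 183.  14.  16.] [657. 121.  39.]
brush 0.91 [398. 178.  69.  43.] [ 694. -193.   19.]
scene [1071.10542299 -720.63587161  678.20506372] [-2.16909431 -0.01311346  0.61090065] 488.95443166997774
fixture 0.62 [277. 254. 201. 125.] [ 587. -168.   47.]
wheel 0.73 [325. 204.  25.  14.] [609. -20.  93.]
carriage 0.62 [282. 232. 135.  75.] [ 556. -139.   64.]
jaw 0.91 [291. 224.  33.  39.] [ 575. -106.   83.]
pointer_tip 0.93 [288. 222.  30.  35.] [ 576. -106.   84.]
gauge_mark 0.54 [298. 241.  16.  11.] [ 629. -147.   83.]
prism 0.65 [156. 301.  75.  71.] [ 487. -375.   38.]
weight 0.64 [378. 208.  19.  28.] [664. 114.  31.]
brush 0.69 [299. 302. 105.  44.] [ 695. -202.   16.]
```

Run:
```python
from h import *
p=ctrl.get_image('top'); save(p,'t1.png',(250,150,450,300),4)
p=ctrl.get_image('scene'); save(p,'s1.png',(180,170,380,320),4)
```

```text
(no output)
```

View pics/t1.png

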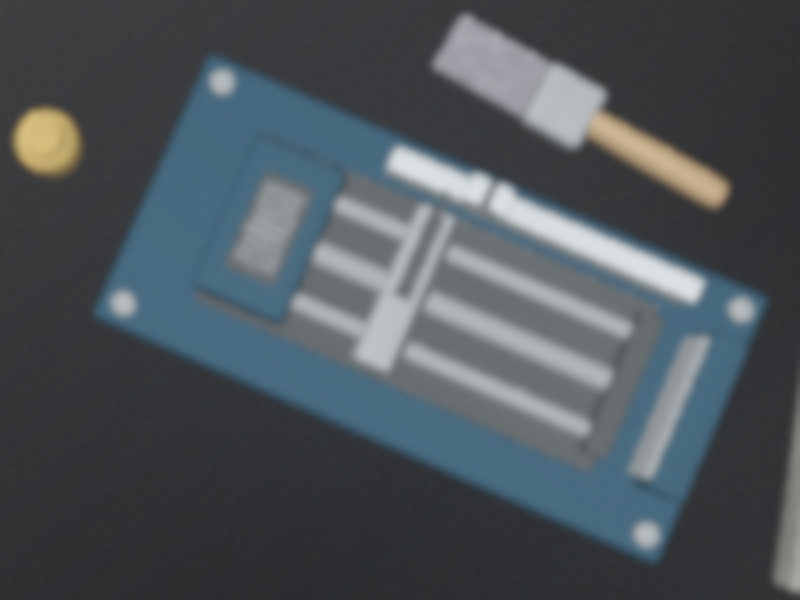

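View pics/s1.png

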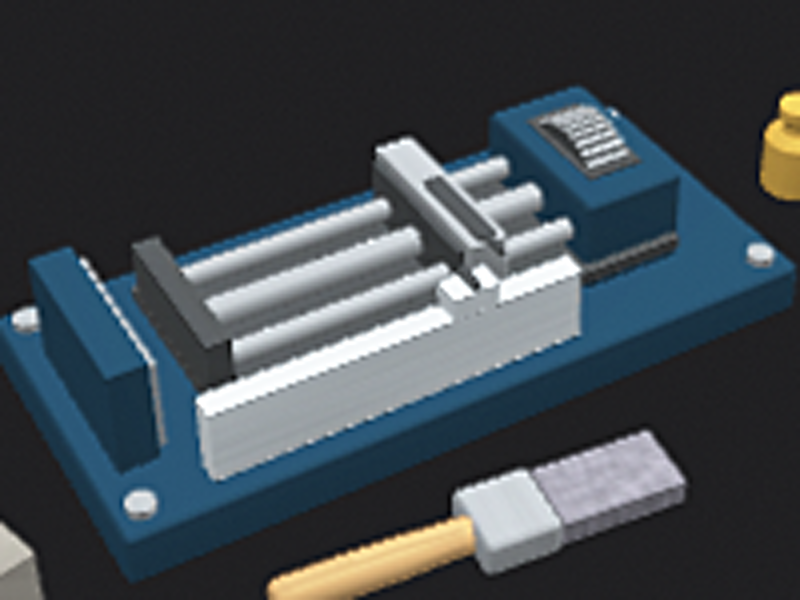

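The top crop shows the fixture turned about -25°. The wheel is at crop (270,228), the slab corners at (212,55), (95,315), (660,563) and (765,295), the pointer tip near (445,213), and the dark mark line near (489,192), left of a white clamp block. The scene crop shows the tip near (500,245) and the mark near (478,282).

```bash
cat >> h.py <<'E'
def rect(p,c,yaw,z,x0,x1,y0,y1,s):
    # rectified fixture-frame view at height z: columns = -y, rows = -x (far up)
    f=lambda x,y:proj(p,[c[0]+np.cos(yaw)*x-np.sin(yaw)*y,c[1]+np.sin(yaw)*x+np.cos(yaw)*y,z])
    src=np.float32([f(x1,y1),f(x1,y0),f(x0,y0),f(x0,y1)]); W,H=int((y1-y0)*s),int((x1-x0)*s)
    return cv2.warpPerspective(p['img'][...,::-1],cv2.getPerspectiveTransform(src,np.float32([[0,0],[W,0],[W,H],[0,H]])),(W,H),flags=cv2.INTER_CUBIC)
E
python3 - <<'E'
from h import *
p=ctrl.get_image('top')
px=[(212,55),(95,315),(660,563),(765,295)]
w=np.array([atz(p,250+(a-.5)/4,150+(b-.5)/4,30)[:2] for a,b in px])
m=np.array([(90,190),(-90,190),(-90,-190),(90,-190)],float)
c=w.mean(0); A=(w-c); yaw=np.arctan2((m[:,0]*A[:,1]-m[:,1]*A[:,0]).sum(),(m*A).sum())
rt=np.array([[np.cos(yaw),-np.sin(yaw)],[np.sin(yaw),np.cos(yaw)]])
print(c,yaw,np.round(w-(m@rt.T+c),1))
tw=atz(p,250+270/4,150+228/4,97); print('wheel',tw,'model',c+rt@[0,110])
q=ctrl.get_image('scene')
for P,n in((p,'top'),(q,'scene')):
    r=ctrl.trace(P,'wheel')[0]; e=r['extent']; print(n,'wheel trace at z95',atz(P,e[0],e[1],95), proj(P,[*(c+rt@[0,110]),98]))
a=rect(p,c,yaw,90,20,95,-40,90,6); b=rect(q,c,yaw,90,20,95,-40,90,6)
for i in(a,b):
    for y in range(-40,91,10): cv2.line(i,(int((90-y)*6),440),(int((90-y)*6),449 if y%50 else 430),(0,0,255),1)
cv2.imwrite('pics/r1.png',cv2.resize(np.vstack([a,b])[:, :780],(520,600))); 
np.savez('fx.npz',c=c,yaw=yaw)
E
```

```text
[ 560.4238414  -117.81447617] -0.39581478742325454 [[-2.  -1.8]
 [ 1.1 -1.9]
 [ 1.  -0.2]
 [ 0.   3.8]]
wheel [601.81306635 -16.53516364  97.        ] model [602.83545317 -16.31937684]
top wheel trace at z95 [601.72030587 -16.08580856  95.        ] [317.41784316 206.53028   ]
scene wheel trace at z95 [608.14157141 -25.22369958  95.        ] [324.84305511 199.90886242]
```

View pics/r1.png

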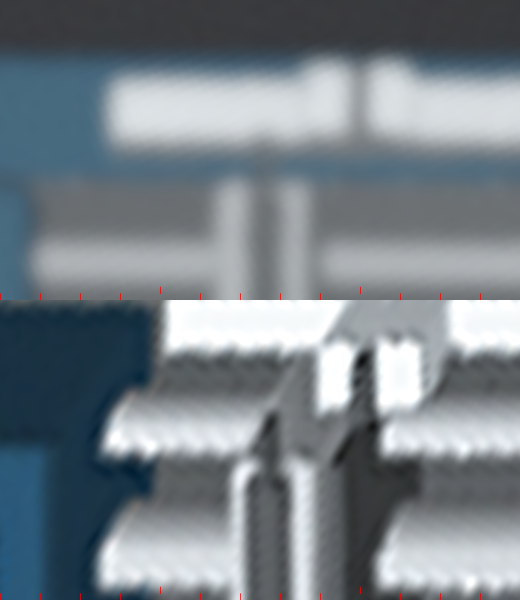

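In the rectified views (4 px/mm), the pointer is at y ≈ 24 (column 265) and the mark at y ≈ 0 (columns 360–363). That means about 24 mm of closing, or roughly 86 mm of rolling. The fixture model puts the wheel top at (603, -16).

jog_arm([
  {"tx": 0.95,"ty": -0.77,"tz": 0,"claw": 1},
  {"tx": 0.95,"ty": -0.77,"tz": 0,"claw": 1},
  {"tx": 0.95,"ty": -0.77,"tz": 0,"claw": 1},
  {"tx": 0.95,"ty": -0.77,"tz": 0,"claw": 1},
  {"tx": 0.95,"ty": -0.77,"tz": 0,"claw": 1},
  {"tx": 0.95,"ty": -0.77,"tz": 0,"claw": 1},
  {"tx": 0.95,"ty": -0.77,"tz": 0,"claw": 1},
  {"tx": 0.95,"ty": -0.77,"tz": 0,"claw": 1},
  {"tx": 0.95,"ty": -0.77,"tz": 0,"claw": 1},
  {"tx": 0.95,"ty": -0.77,"tz": 0,"claw": 1},
])

```text
invalid input at $.plan[0]: expected keys tx, ty, tz, wx, wy, wz, claw
```

jog_arm([
  {"tx": 0.95,"ty": -0.77,"tz": 0,"wz": 0.438,"claw": 1},
  {"tx": 0.95,"ty": -0.77,"tz": 0,"wz": 0.438,"claw": 1},
  {"tx": 0.95,"ty": -0.77,"tz": 0,"wz": 0.438,"claw": 1},
  {"tx": 0.95,"ty": -0.77,"tz": 0,"wz": 0.438,"claw": 1},
  {"tx": 0.95,"ty": -0.77,"tz": 0,"wz": 0.438,"claw": 1},
  {"tx": 0.95,"ty": -0.77,"tz": 0,"wz": 0.438,"claw": 1},
  {"tx": 0.95,"ty": -0.77,"tz": 0,"wz": 0.438,"claw": 1},
  {"tx": 0.95,"ty": -0.77,"tz": 0,"wz": 0.438,"claw": 1},
  {"tx": 0.95,"ty": -0.77,"tz": 0,"wz": 0.438,"claw": 1},
  {"tx": 0.95,"ty": -0.77,"tz": 0,"wz": 0.438,"claw": 1},
  {"tx": 0.95,"ty": -0.77,"tz": 0,"wz": 0.438,"claw": 1},
])

```text
invalid input at $.plan[0]: expected keys tx, ty, tz, wx, wy, wz, claw
```

jog_arm([
  {"tx": 0.95,"ty": -0.77,"tz": 0,"wx": 0,"wy": 0,"wz": 0,"claw": 1},
  {"tx": 0.95,"ty": -0.77,"tz": 0,"wx": 0,"wy": 0,"wz": 0,"claw": 1},
  {"tx": 0.95,"ty": -0.77,"tz": 0,"wx": 0,"wy": 0,"wz": 0,"claw": 1},
  {"tx": 0.95,"ty": -0.77,"tz": 0,"wx": 0,"wy": 0,"wz": 0,"claw": 1},
  {"tx": 0.95,"ty": -0.77,"tz": 0,"wx": 0,"wy": 0,"wz": 0,"claw": 1},
  {"tx": 0.95,"ty": -0.77,"tz": 0,"wx": 0,"wy": 0,"wz": 0,"claw": 1},
  {"tx": 0.95,"ty": -0.77,"tz": 0,"wx": 0,"wy": 0,"wz": 0,"claw": 1},
  {"tx": 0.95,"ty": -0.77,"tz": 0,"wx": 0,"wy": 0,"wz": 0,"claw": 1},
  {"tx": 0.95,"ty": -0.77,"tz": 0,"wx": 0,"wy": 0,"wz": 0,"claw": 1},
  {"tx": 0.95,"ty": -0.77,"tz": 0,"wx": 0,"wy": 0,"wz": 0,"claw": 1},
])

```text
clock: 2.3
eef_pos: [393.3, -319.8, 231.5]
tool_rot: [3.141, 0.0, 0.292]
force: [0.0, 0.8, -0.5]
width: 0.1
gripper_force: 0.0
```

jog_arm([
  {"tx": 0.95,"ty": -0.77,"tz": 0,"wx": 0,"wy": 0,"wz": 0.438,"claw": 1},
  {"tx": 0.95,"ty": -0.77,"tz": 0,"wx": 0,"wy": 0,"wz": 0.438,"claw": 1},
  {"tx": 0.95,"ty": -0.77,"tz": 0,"wx": 0,"wy": 0,"wz": 0.438,"claw": 1},
  {"tx": 0.95,"ty": -0.77,"tz": 0,"wx": 0,"wy": 0,"wz": 0.438,"claw": 1},
  {"tx": 0.95,"ty": -0.77,"tz": 0,"wx": 0,"wy": 0,"wz": 0.438,"claw": 1},
  {"tx": 0.95,"ty": -0.77,"tz": 0,"wx": 0,"wy": 0,"wz": 0.438,"claw": 1},
  {"tx": 0.95,"ty": -0.77,"tz": 0,"wx": 0,"wy": 0,"wz": 0.438,"claw": 1},
  {"tx": 0.95,"ty": -0.77,"tz": 0,"wx": 0,"wy": 0,"wz": 0.438,"claw": 1},
  {"tx": 0.95,"ty": -0.77,"tz": 0,"wx": 0,"wy": 0,"wz": 0.438,"claw": 1},
  {"tx": 0.95,"ty": -0.77,"tz": 0,"wx": 0,"wy": 0,"wz": 0.438,"claw": 1},
  {"tx": 0.95,"ty": -0.77,"tz": 0,"wx": 0,"wy": 0,"wz": 0.438,"claw": 1},
])

```text
clock: 3.4
eef_pos: [599.2, -19.4, 231.3]
tool_rot: [3.14, 0.0, -0.401]
force: [-0.0, -0.5, 0.8]
width: -0.2
gripper_force: 0.0
```

```bash
cat > st.py <<'E'
from h import *
f=np.load('fx.npz'); c,yaw=f['c'],float(f['yaw']); s=ctrl.read_state(); e=np.array(s['eef_pos'])
rt=np.array([[np.cos(yaw),-np.sin(yaw)],[np.sin(yaw),np.cos(yaw)]])
print(s['clock'],np.round(e,1),np.round(s['tool_rot'],3),'F',np.round(s['force'],2),'w',round(s['width'],1),'fixture-frame rel wheel',np.round(rt.T@(e[:2]-c)-[0,110],1),'yawerr',round(s['tool_rot'][2]-yaw,3))
E
python3 st.py
```

```text
3.4 [599.2 -19.4 231.3] [ 3.14   0.    -0.401] F [-0.04 -0.48  0.8 ] w -0.2 fixture-frame rel wheel [-2.1 -4.3] yawerr -0.005
```

jog_arm([
  {"tx": -0.045,"ty": -0.014,"tz": 0.15,"wx": 0,"wy": 0,"wz": 0,"claw": 1},
  {"tx": -0.045,"ty": -0.014,"tz": 0.3,"wx": 0,"wy": 0,"wz": 0,"claw": 1},
  {"tx": -0.045,"ty": -0.014,"tz": 0.4,"wx": 0,"wy": 0,"wz": 0,"claw": 1},
  {"tx": -0.045,"ty": -0.014,"tz": 0.427,"wx": 0,"wy": 0,"wz": 0,"claw": 1},
  {"tx": -0.045,"ty": -0.014,"tz": 0.427,"wx": 0,"wy": 0,"wz": 0,"claw": 1},
  {"tx": -0.045,"ty": -0.014,"tz": 0.427,"wx": 0,"wy": 0,"wz": 0,"claw": 1},
])

```text
clock: 4.0
eef_pos: [590.4, -8.1, 104.8]
tool_rot: [-3.141, -0.003, -0.398]
force: [-0.4, -0.2, -0.4]
width: 0.1
gripper_force: 0.0
```

```bash
python3 st.py
python3 - <<'E'
from h import *
p=ctrl.get_image('scene'); save(p,'s2.png',(250,130,410,250),4)
E
```

```text
4.0 [590.4  -8.1 104.8] [-3.141e+00 -3.000e-03 -3.980e-01] F [-0.44 -0.21 -0.4 ] w 0.1 fixture-frame rel wheel [-14.6   2.7] yawerr -0.002
```

View pics/s2.png

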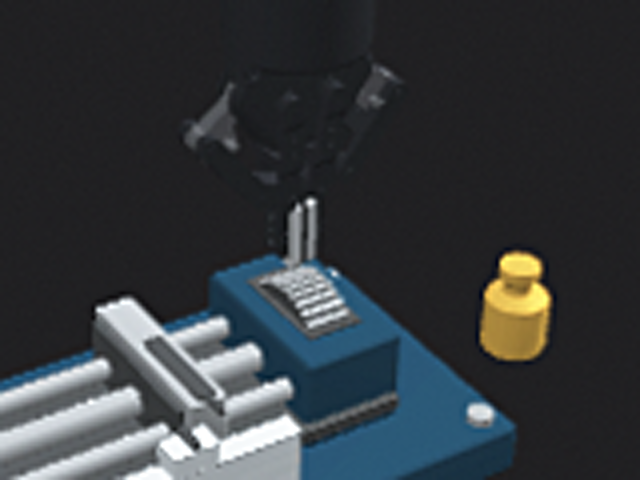

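The closed fingertips hang just above the near end of the wheel at crop (298,262), clear of the jaw and weight. Next I press gently.

jog_arm([
  {"tx": 0.0,"ty": 0.007,"tz": 0.015,"wx": 0,"wy": 0,"wz": 0,"claw": 1},
  {"tx": 0.0,"ty": 0.007,"tz": 0.025,"wx": 0,"wy": 0,"wz": 0,"claw": 1},
  {"tx": 0.0,"ty": 0.007,"tz": 0.032,"wx": 0,"wy": 0,"wz": 0,"claw": 1},
  {"tx": 0.0,"ty": 0.007,"tz": 0.037,"wx": 0,"wy": 0,"wz": 0,"claw": 1},
  {"tx": 0.0,"ty": 0.007,"tz": 0.037,"wx": 0,"wy": 0,"wz": 0,"claw": 1},
  {"tx": 0.0,"ty": 0.007,"tz": 0.037,"wx": 0,"wy": 0,"wz": 0,"claw": 1},
])

```text
clock: 4.65
eef_pos: [588.6, -9.2, 92.6]
tool_rot: [3.142, -0.001, -0.396]
force: [-1.2, -1.6, 5.2]
width: -0.3
gripper_force: 2.8
```

```bash
python3 st.py
```

```text
4.65 [588.6  -9.2  92.6] [ 3.142e+00 -1.000e-03 -3.960e-01] F [-1.2  -1.59  5.22] w -0.3 fixture-frame rel wheel [-15.9   1.1] yawerr -0.001
```

jog_arm([
  {"tx": 0.012,"ty": 0,"tz": 0,"wx": 0,"wy": 0,"wz": 0,"claw": 1},
  {"tx": 0.024,"ty": 0,"tz": 0,"wx": 0,"wy": 0,"wz": 0,"claw": 1},
  {"tx": 0.036,"ty": 0,"tz": 0,"wx": 0,"wy": 0,"wz": 0,"claw": 1},
  {"tx": 0.048,"ty": 0,"tz": 0,"wx": 0,"wy": 0,"wz": 0,"claw": 1},
  {"tx": 0.06,"ty": 0,"tz": 0,"wx": 0,"wy": 0,"wz": 0,"claw": 1},
  {"tx": 0.072,"ty": 0,"tz": 0,"wx": 0,"wy": 0,"wz": 0,"claw": 1},
  {"tx": 0.084,"ty": 0,"tz": 0,"wx": 0,"wy": 0,"wz": 0,"claw": 1},
  {"tx": 0.1,"ty": 0,"tz": 0,"wx": 0,"wy": 0,"wz": 0,"claw": 1},
  {"tx": 0.1,"ty": 0,"tz": 0,"wx": 0,"wy": 0,"wz": 0,"claw": 1},
  {"tx": 0.1,"ty": 0,"tz": 0,"wx": 0,"wy": 0,"wz": 0,"claw": 1},
])

```text
clock: 5.65
eef_pos: [617.9, -21.6, 93.0]
tool_rot: [-3.141, -0.004, -0.397]
force: [1.0, -1.1, 6.0]
width: -0.0
gripper_force: 2.7
```

```bash
python3 st.py;  python3 - <<'E'
from h import *
f=np.load('fx.npz'); c,yaw=f['c'],float(f['yaw'])
q=ctrl.get_image('scene'); b=rect(q,c,yaw,90,20,95,-40,90,6)
for y in range(-40,91,10): cv2.line(b,(int((90-y)*6),440),(int((90-y)*6),449 if y%50 else 430),(0,0,255),1)
cv2.imwrite('pics/r2.png',b)
E
```

```text
5.65 [617.9 -21.6  93. ] [-3.141 -0.004 -0.397] F [ 0.98 -1.14  6.  ] w -0.0 fixture-frame rel wheel [15.9  0.9] yawerr -0.001
```

View pics/r2.png

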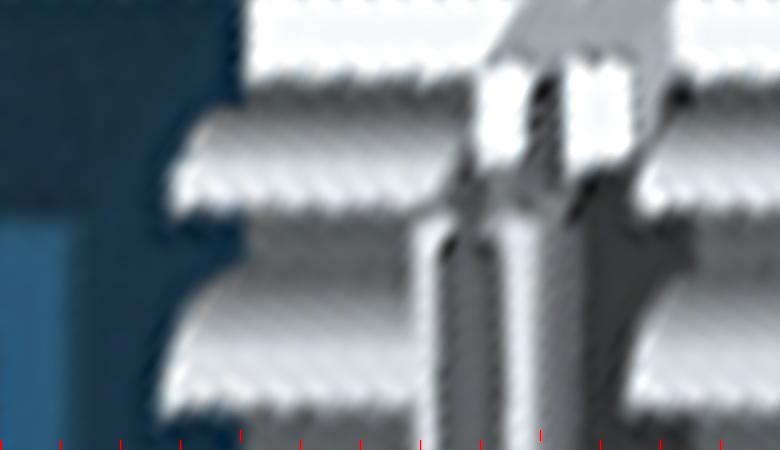

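Pointer centre is now at column ~468 and the mark at ~545 (6 px/mm), so about 12.5 mm remains. I'll lift, go back and roll a second stroke of about 9 mm of jaw travel.

jog_arm([
  {"tx": 0,"ty": 0,"tz": -0.04,"wx": 0,"wy": 0,"wz": 0,"claw": 1},
  {"tx": 0,"ty": 0,"tz": -0.05,"wx": 0,"wy": 0,"wz": 0,"claw": 1},
  {"tx": -0.106,"ty": 0,"tz": -0.05,"wx": 0,"wy": 0,"wz": 0,"claw": 1},
  {"tx": -0.106,"ty": 0,"tz": -0.05,"wx": 0,"wy": 0,"wz": 0,"claw": 1},
  {"tx": -0.106,"ty": 0,"tz": -0.05,"wx": 0,"wy": 0,"wz": 0,"claw": 1},
  {"tx": -0.106,"ty": 0,"tz": -0.03,"wx": 0,"wy": 0,"wz": 0,"claw": 1},
  {"tx": -0.106,"ty": 0,"tz": -0.018,"wx": 0,"wy": 0,"wz": 0,"claw": 1},
  {"tx": -0.106,"ty": 0,"tz": -0.009,"wx": 0,"wy": 0,"wz": 0,"claw": 1},
  {"tx": -0.106,"ty": 0,"tz": 0,"wx": 0,"wy": 0,"wz": 0,"claw": 1},
  {"tx": -0.106,"ty": 0,"tz": 0,"wx": 0,"wy": 0,"wz": 0,"claw": 1},
  {"tx": -0.106,"ty": 0,"tz": 0,"wx": 0,"wy": 0,"wz": 0,"claw": 1},
])

```text
clock: 6.8
eef_pos: [586.9, -8.4, 92.3]
tool_rot: [-3.141, -0.0, -0.396]
force: [-1.4, -0.1, 5.8]
width: -0.0
gripper_force: 2.8
```

jog_arm([
  {"tx": 0.012,"ty": 0,"tz": 0,"wx": 0,"wy": 0,"wz": 0,"claw": 1},
  {"tx": 0.024,"ty": 0,"tz": 0,"wx": 0,"wy": 0,"wz": 0,"claw": 1},
  {"tx": 0.036,"ty": 0,"tz": 0,"wx": 0,"wy": 0,"wz": 0,"claw": 1},
  {"tx": 0.048,"ty": 0,"tz": 0,"wx": 0,"wy": 0,"wz": 0,"claw": 1},
  {"tx": 0.06,"ty": 0,"tz": 0,"wx": 0,"wy": 0,"wz": 0,"claw": 1},
  {"tx": 0.072,"ty": 0,"tz": 0,"wx": 0,"wy": 0,"wz": 0,"claw": 1},
  {"tx": 0.084,"ty": 0,"tz": 0,"wx": 0,"wy": 0,"wz": 0,"claw": 1},
  {"tx": 0.1,"ty": 0,"tz": 0,"wx": 0,"wy": 0,"wz": 0,"claw": 1},
  {"tx": 0.1,"ty": 0,"tz": 0,"wx": 0,"wy": 0,"wz": 0,"claw": 1},
  {"tx": 0.1,"ty": 0,"tz": 0,"wx": 0,"wy": 0,"wz": 0,"claw": 1},
])

```text
clock: 7.8
eef_pos: [616.4, -20.8, 93.0]
tool_rot: [-3.141, -0.004, -0.397]
force: [2.0, -0.4, 6.0]
width: 0.5
gripper_force: 2.8
```

jog_arm([
  {"tx": 0,"ty": 0,"tz": -0.04,"wx": 0,"wy": 0,"wz": 0,"claw": 1},
  {"tx": 0,"ty": 0,"tz": -0.05,"wx": 0,"wy": 0,"wz": 0,"claw": 1},
  {"tx": -0.106,"ty": 0,"tz": -0.05,"wx": 0,"wy": 0,"wz": 0,"claw": 1},
  {"tx": -0.106,"ty": 0,"tz": -0.05,"wx": 0,"wy": 0,"wz": 0,"claw": 1},
  {"tx": -0.106,"ty": 0,"tz": -0.05,"wx": 0,"wy": 0,"wz": 0,"claw": 1},
])

```text
clock: 8.3
eef_pos: [584.6, -7.1, 107.3]
tool_rot: [3.142, 0.001, -0.395]
force: [0.0, 0.4, -0.0]
width: -0.0
gripper_force: 0.0
```

```bash
python3 st.py;  python3 - <<'E'
from h import *
f=np.load('fx.npz'); c,yaw=f['c'],float(f['yaw'])
n=8; ims=[]
for k in ('scene','top'):
    q=ctrl.get_image(k); b=rect(q,c,yaw,90,25,62+30*(k=='top'),-30,40,10)
    for y in range(-30,41,5): cv2.line(b,(int((40-y)*10),b.shape[0]-1),(int((40-y)*10),b.shape[0]-12),(0,0,255),1)
    ims.append(b[:320] if k=='top' else b)
    if k=='top': ims[-1]=b[:220]
cv2.imwrite('pics/r3.png',np.vstack(ims))
E
```

```text
8.3 [584.6  -7.1 107.3] [ 3.142e+00  1.000e-03 -3.950e-01] F [ 0.05  0.36 -0.02] w -0.0 fixture-frame rel wheel [-20.4   1.5] yawerr 0.0
```

View pics/r3.png

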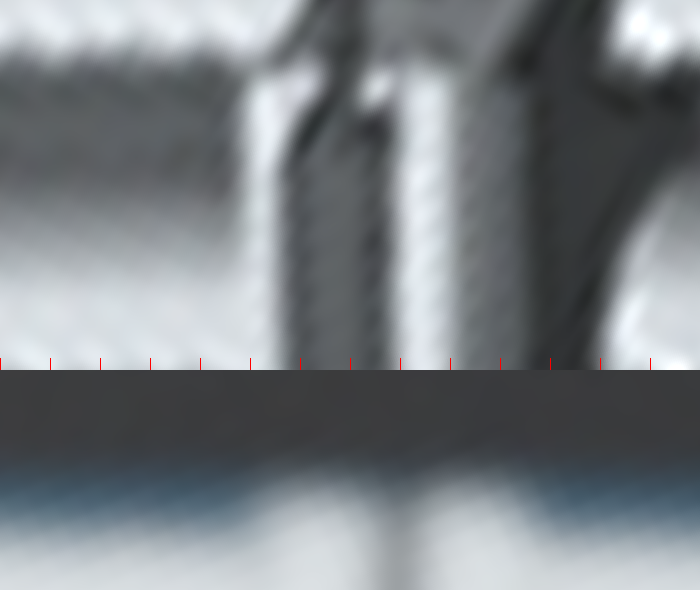

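This crop cut off the mark. The second image was taken with the carriage pressed, so parallax shifted it. A proper crop of both parts, unpressed, will give the remainder.

```bash
cat > look.py <<'E'
from h import *
import sys
f=np.load('fx.npz'); c,yaw=f['c'],float(f['yaw'])
ims=[]
for k in ('scene','top'):
    P=[ctrl.get_image(k) for _ in range(4)]; q=P[0]; q['img']=np.mean([a['img'] for a in P],0).astype(np.uint8)
    b=rect(q,c,yaw,90,45,80,-30,40,10)[:290]
    for y in range(-30,41,5): cv2.line(b,(int((40-y)*10),b.shape[0]-1),(int((40-y)*10),b.shape[0]-12),(0,0,255),1)
    ims.append(b)
cv2.imwrite(sys.argv[1],np.vstack(ims))
E
python3 look.py pics/r4.png
```

```text
(no output)
```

View pics/r4.png

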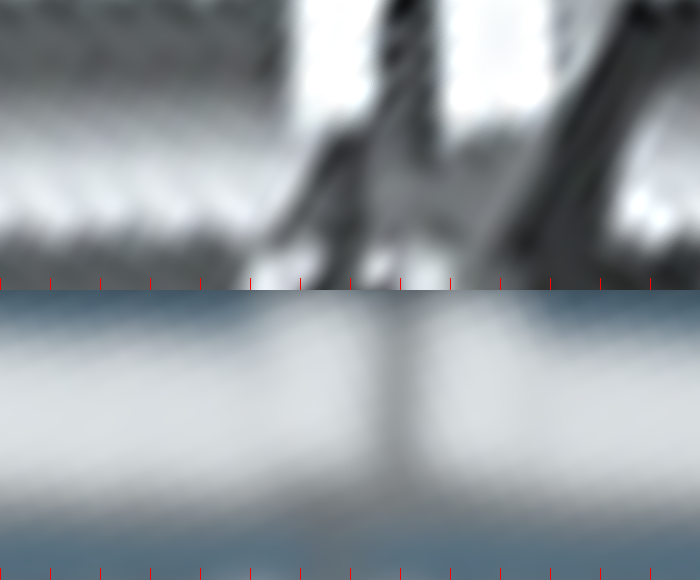

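Tip is at about column 342 and the mark at about 400 in the scene half. The top half gives about 335 and 398. So about 6 mm remains. I'll roll 17 mm (about 4.7 mm of closing), lift and look again.

jog_arm([
  {"tx": 0.03,"ty": 0,"tz": 0,"wx": 0,"wy": 0,"wz": 0,"claw": 1},
  {"tx": 0.03,"ty": 0,"tz": 0.02,"wx": 0,"wy": 0,"wz": 0,"claw": 1},
  {"tx": 0.03,"ty": 0,"tz": 0.032,"wx": 0,"wy": 0,"wz": 0,"claw": 1},
  {"tx": 0.03,"ty": 0,"tz": 0.041,"wx": 0,"wy": 0,"wz": 0,"claw": 1},
  {"tx": 0.03,"ty": 0,"tz": 0.05,"wx": 0,"wy": 0,"wz": 0,"claw": 1},
  {"tx": 0.03,"ty": 0,"tz": 0.05,"wx": 0,"wy": 0,"wz": 0,"claw": 1},
  {"tx": 0.03,"ty": 0,"tz": 0.05,"wx": 0,"wy": 0,"wz": 0,"claw": 1},
])

```text
clock: 9.5
eef_pos: [593.5, -11.2, 92.6]
tool_rot: [-3.142, -0.001, -0.396]
force: [-0.3, 0.3, 5.7]
width: -0.1
gripper_force: 3.2
```

jog_arm([
  {"tx": 0.01,"ty": 0,"tz": 0,"wx": 0,"wy": 0,"wz": 0,"claw": 1},
  {"tx": 0.02,"ty": 0,"tz": 0,"wx": 0,"wy": 0,"wz": 0,"claw": 1},
  {"tx": 0.03,"ty": 0,"tz": 0,"wx": 0,"wy": 0,"wz": 0,"claw": 1},
  {"tx": 0.04,"ty": 0,"tz": 0,"wx": 0,"wy": 0,"wz": 0,"claw": 1},
  {"tx": 0.05,"ty": 0,"tz": 0,"wx": 0,"wy": 0,"wz": 0,"claw": 1},
  {"tx": 0.056,"ty": 0,"tz": 0,"wx": 0,"wy": 0,"wz": 0,"claw": 1},
  {"tx": 0.056,"ty": 0,"tz": 0,"wx": 0,"wy": 0,"wz": 0,"claw": 1},
  {"tx": 0.056,"ty": 0,"tz": 0,"wx": 0,"wy": 0,"wz": 0,"claw": 1},
])

```text
clock: 10.3
eef_pos: [609.6, -18.0, 92.8]
tool_rot: [-3.141, -0.002, -0.396]
force: [1.1, -1.0, 6.5]
width: 0.0
gripper_force: 3.1
```

jog_arm([
  {"tx": 0,"ty": 0,"tz": -0.04,"wx": 0,"wy": 0,"wz": 0,"claw": 1},
  {"tx": 0,"ty": 0,"tz": -0.05,"wx": 0,"wy": 0,"wz": 0,"claw": 1},
  {"tx": -0.04,"ty": 0,"tz": -0.05,"wx": 0,"wy": 0,"wz": 0,"claw": 1},
  {"tx": -0.04,"ty": 0,"tz": -0.05,"wx": 0,"wy": 0,"wz": 0,"claw": 1},
])

```text
clock: 10.7
eef_pos: [596.2, -12.0, 107.1]
tool_rot: [3.141, 0.002, -0.395]
force: [0.1, 1.4, -0.5]
width: -0.1
gripper_force: 0.0
```

```bash
python3 st.py; python3 look.py pics/r5.png
```

```text
10.7 [596.2 -12.  107.1] [ 3.141e+00  2.000e-03 -3.950e-01] F [ 0.06  1.39 -0.55] w -0.1 fixture-frame rel wheel [-7.8  1.4] yawerr 0.0
```

View pics/r5.png

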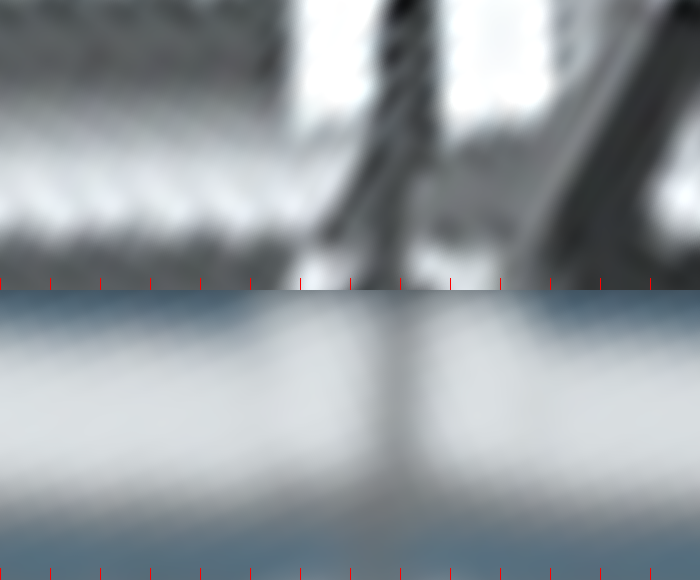

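The tip is now at about column 388 in both halves and the mark at about 400, so about 1.3 mm remains. One last roll of 4.5 mm.

jog_arm([
  {"tx": 0.02,"ty": 0,"tz": 0,"wx": 0,"wy": 0,"wz": 0,"claw": 1},
  {"tx": 0.02,"ty": 0,"tz": 0.02,"wx": 0,"wy": 0,"wz": 0,"claw": 1},
  {"tx": 0.02,"ty": 0,"tz": 0.032,"wx": 0,"wy": 0,"wz": 0,"claw": 1},
  {"tx": 0.02,"ty": 0,"tz": 0.041,"wx": 0,"wy": 0,"wz": 0,"claw": 1},
  {"tx": 0.02,"ty": 0,"tz": 0.05,"wx": 0,"wy": 0,"wz": 0,"claw": 1},
  {"tx": 0.02,"ty": 0,"tz": 0.05,"wx": 0,"wy": 0,"wz": 0,"claw": 1},
  {"tx": 0.025,"ty": 0,"tz": 0.05,"wx": 0,"wy": 0,"wz": 0,"claw": 1},
  {"tx": 0.03,"ty": 0,"tz": 0.05,"wx": 0,"wy": 0,"wz": 0,"claw": 1},
  {"tx": 0.035,"ty": 0,"tz": 0.05,"wx": 0,"wy": 0,"wz": 0,"claw": 1},
  {"tx": 0.035,"ty": 0,"tz": 0.05,"wx": 0,"wy": 0,"wz": 0,"claw": 1},
  {"tx": 0.035,"ty": 0,"tz": 0.05,"wx": 0,"wy": 0,"wz": 0,"claw": 1},
])

```text
clock: 12.2
eef_pos: [608.0, -17.3, 92.8]
tool_rot: [-3.141, -0.001, -0.396]
force: [-0.5, -0.3, 6.5]
width: -0.1
gripper_force: 3.1
```

jog_arm([
  {"tx": 0,"ty": 0,"tz": -0.04,"wx": 0,"wy": 0,"wz": 0,"claw": 1},
  {"tx": 0,"ty": 0,"tz": -0.06,"wx": 0,"wy": 0,"wz": 0,"claw": 1},
  {"tx": 0,"ty": 0,"tz": -0.3,"wx": 0,"wy": 0,"wz": 0,"claw": 1},
  {"tx": 0,"ty": 0,"tz": -0.3,"wx": 0,"wy": 0,"wz": 0,"claw": 1},
  {"tx": 0,"ty": 0,"tz": -0.3,"wx": 0,"wy": 0,"wz": 0,"claw": 1},
  {"tx": 0,"ty": 0,"tz": -0.3,"wx": 0,"wy": 0,"wz": 0,"claw": 1},
])

```text
clock: 12.8
eef_pos: [607.3, -16.8, 182.6]
tool_rot: [-3.141, -0.0, -0.396]
force: [-0.3, 0.7, 0.0]
width: -0.0
gripper_force: 0.0
```

```bash
python3 st.py; python3 look.py pics/r6.png
```

```text
12.8 [607.3 -16.8 182.6] [-3.141 -0.    -0.396] F [-0.28  0.69  0.02] w -0.0 fixture-frame rel wheel [4.3 1.3] yawerr -0.0
```

View pics/r6.png

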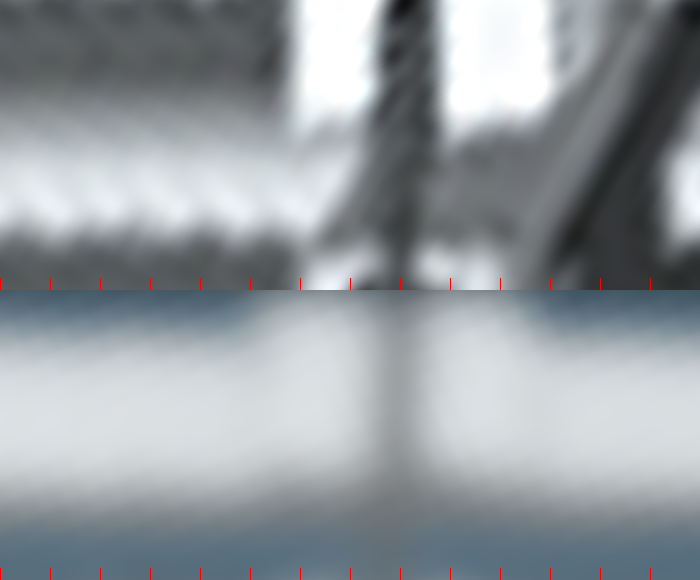

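The pointer now runs straight into the mark. The scene half shows the tip at about column 403 against 405, and the top half about 393 against 398, so the error is about 0.5 mm or less. The hand is 85 mm above the wheel and clear of everything.

```bash
python3 -c "
from cell import ctrl
print(ctrl.finish_job())"
```

```text
the job is handed in; nothing more can be done
None
```

The jaw is closed with its pointer on the gauge mark, about 0.5 mm off by the camera images (2.5 mm allowed); it was moved only by rolling the wheel at about 6 N, the hand is clear, and the job is handed in at about 13 s.

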